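Bring the red jar to the front of the locked spice carousel and hold it

TASK

The spice carousel on the counter is locked by the two black turn knobs on its sides: turn each knob clockwise, seen from above, all the way to its stop. Then turn the carousel by the wooden handle on top until the jar with the red lid stands squarely at the red arrow on the carousel's foot, and finish while still holding the carousel still there, without letting go. Leave all the jars standing in their places, and the other kitchen things where they are.

Things in the scene. Friction and masses are not known exactly. Their poses are not given: they have to be found in the camera images.
- stand: White foot of the carousel, fixed on the counter: disc 200 mm across, 8 mm high, with a tongue 44 mm wide that sticks out from under the turntable, to 190 mm from the axis, and bears a red arrow. Origin on the counter, on the carousel's vertical axis. The tongue (the front) lies along the stand's own -x: a jar is squarely in front when on that -x axis.
- turntable: Wooden disc 240 mm across, top 28 mm above the counter; once unlocked it turns endlessly either way about the vertical axis (friction 0.1 N m, stays where left; a little play while locked). Origin on the axis, 16 mm above the counter. Six wire rings (46 mm above the counter) 85 mm from the axis, 60 degrees apart, hold a jar each. A post in the middle bears the handle.
- handle (a point): Middle of the wooden handle of the turntable, on the axis, 152 mm above the counter. The handle is an upright flat bar, 64 mm long along the turntable's own x, 14 mm thick along its y, 36 mm high (134 to 170 mm above the counter), clear above the jars: pinch it across its thickness from above.
- knob_left (a joint): Angle of the left (robot's +y side) lock knob, rad: starts at 0 to 0.08 (locked), 1.4 at its end stop (unlocked); grows as the knob turns clockwise seen from above. Light friction (0.04 N m), no spring.
- knob_left_grip (a point): Grip point of the left knob, on its vertical axis, 78 mm above the counter, 165 mm from the carousel's axis. The grip is an upright black bar 42 mm long (along this point's own x), 14 mm thick, 28 mm high (66 to 94 mm above the counter) over a 40 mm disc. At joint 0 the bar points to the carousel's axis. A white line on top marks its inner end.
- knob_right (a joint): Angle of the right (-y side) lock knob, same as the left: 0 locked, 1.4 at its end stop, growing clockwise seen from above.
- knob_right_grip (a point): Grip point of the right knob, 78 mm above the counter, 165 mm from the carousel's axis; same shape as the left one.
- jar_red: The wanted jar: spice jar with a red lid and red label, 42 mm across, 75 mm high (top at 103 mm above the counter), standing loose in a wire ring of the turntable, 85 mm from its axis. Origin at the centre of its underside, z up. It starts 25 to 155 degrees to either side of the arrow.
- jar_salt: Another jar, white lid, same size and origin, loose on the turntable.
- jar_black: Another jar, black lid, same size and origin, loose on the turntable.
- jar_grey: Another jar, steel-grey lid, same size and origin, loose on the turntable.
- jar_green: Another jar, green lid, same size and origin, loose on the turntable.
- jar_blue: Another jar, blue lid, same size and origin, loose on the turntable.
- mug: Blue mug, 80 mm across, 92 mm high, a bystander to the right. Origin under its centre.
- bowl: White bowl, 140 mm across, 50 mm high, a bystander to the left, near the robot. Origin under its centre.
- mill: Wooden pepper mill, 54 mm across, 135 mm high, a bystander to the right, beyond the mug. Origin under its centre.
- spatula: Spatula lying flat beyond the carousel, a bystander.
- kettle: Glass kettle with black handle, 148 mm across, 186 mm high, a bystander to the left. Origin under its centre.

How it is judged (in metres and radians):
On the way, in this order (a step that is already met when the one before it is completed fails the run):
1. both lock knobs turned clockwise to their stops (value of joint each of knob_left, knob_right above 1.25 rad), for 0.2 s.
2. the turntable turned so that the red-lidded jar stands at the arrow (y of jar_red in the frame of stand between -0.01 and 0.01 m and x of jar_red in the frame of stand below -0.06 m), for 0.2 s.
At the end, for the whole second after the job is handed in: For the last second: red-lidded jar in front, within 10 mm either side of the arrow line; both knobs within 0.15 rad of their stops; all six jars upright in their rings; bystanders within 40 mm of their starts; fingers on the turntable or handle with over 2 N, turntable under 0.15 rad/s (all of step 1 and all of step 2 and angle between each of jar_salt, jar_red, jar_black, jar_grey, jar_green, jar_blue's own z axis and vertical below 0.2 rad and horizontal distance between each of jar_salt, jar_red, jar_black, jar_grey, jar_green, jar_blue and handle below 0.1 m and height (world z) of each of jar_salt, jar_red, jar_black, jar_grey, jar_green, jar_blue below 0.04 m and contact force between the fingers and turntable above 2 N and angular speed of turntable below 0.15 rad/s and distance of each of mug, bowl, mill, spatula, kettle from where it was at the start of the episode below 0.04 m); the arm keeps its last pose, push and grip.
It fails at once if a jar is lifted out of its ring or tipped (height (world z) of any of jar_salt, jar_red, jar_black, jar_grey, jar_green, jar_blue above 0.06 m or angle between any of jar_salt, jar_red, jar_black, jar_grey, jar_green, jar_blue's own z axis and vertical above 0.5 rad).
It fails at once if a bystander is knocked away by more than 40 mm (distance of any of mug, bowl, mill, spatula, kettle from where it was at the start of the episode above 0.04 m).
It also fails if it takes over 72 s, if anything falls off the work surface, if the arm or the gripper's body presses on something with over 40 N, if the wrist force passes 120 N, or if a joint passes its speed limit or range.

ROBOT

A 6-joint arm with a two-finger parallel gripper is mounted at the origin on the work surface. World frame = base frame: x ahead of the robot, y to its left, z up, the work surface at z = 0. Lengths are in mm, angles in rad, forces in N, time in s.
With the tool pointing down it reaches from about 400 to 825 mm from the base axis. Payload 7 kg.
Tool frame: the origin (TCP) lies between the finger pads; the fingertips stand 22 mm ahead of it and the grasp point (between the pads) lies 3 mm ahead of it; z points along the fingers, y is the direction in which the jaws open and shut (so a half turn about z gives the same grasp; the last joint's range is limited). The gripper opens to 85 mm and grips with 20 to 120 N. Pads are 22 mm wide; open, the fingers measure 114 mm over their backs; the gripper's body (76 mm by 85 mm) begins 54 mm behind the grasp point. The pads swing forward as they close: fully open they stand 13 mm farther back than shut.
Start: joints at [-0.932, 0.359, 0.012, 0, -1.224, -0.288], TCP at [231.936, -633.878, 253.302] pointing down, gripper open.
Joint ranges: [-3.07, 3.07], [-1.43, 2.12], [-1.02, 1.25], [-3.03, 1.67], [-3.05, -0], [-3.03, 3.03]. Speed limits (rad/s): [2.39, 2.39, 3.01, 3.14, 3.14, 3.14].

INTERFACE

Orientations are given as a 3x3 rotation matrix whose columns are the frame's x, y, z axes.
In Python, from plant import ctrl gives the robot as it stands.
- The arm moves only by the shell command python3 -m jog 'ROWS' [OPENING] [FORCE]. ROWS is a JSON object of lists of equal length, an entry for each row: "travel": the shift along the tool's x, y, z scaled (see below), a list of three; "twist": the turn, a rotation vector about the tool's x, y, z scaled (see below), a list of three. In form: {"travel": [[tx, ty, tz], ...], "twist": [[rx, ry, rz], ...]}. A call has 1 to 5 rows; each row is the pose to reach, as a shift and turn from the pose commanded when the call began, along the tool's axes at that moment; what a row does not reach only later rows make up. The controller multiplies each number of a shift by 0.3 m and each number of a turn by pi/2 rad. A row lasts 1/12 s, in which the tool goes at most 41.7 mm and 7.16 degrees, less where a joint would pass 70% of its speed; a pose out of reach is approached as far as the arm can. A call with a number of a shift or a turn outside -1 to 1 is refused whole. A call with a gripper value outside its range is refused whole. OPENING is the closure in counts, from 0 (fully open) to 255 (shut), set as the call begins (- or left out, the last holds). The fingers move at their own pace and stop on an object; FORCE is the grip in N (left out, the last holds). Time passes only in rows, so rows that repeat a pose let the fingers close. It gives the time, the measured TCP pose, the force and the opening at its end, in the units of the state.
- ctrl.get_obs(): the state, without advancing time (a new reading comes with each control period).
- ctrl.grab_frame(name): name is "side" or "top"; returns a dict with "img" (384x512x3 uint8, blue, green, red), "fx", "fy", "cx", "cy" (pixels), "origin" and "attitude" of the camera in the world. Camera axes: x right, y up, looking along -z (the intrinsics and any distortion apply to the point x, -y, -z); pixel columns grow to the right and rows downward; lengths in mm; the calibration is good to about 2 mm. A picture is of the moment at which its call begins. There is no depth.
- ctrl.sign_off(): hands the job in, once; it reports no verdict.
The state is a dict: "clock": time; "joints": joint angles; "dq": joint speeds; "joint_torque": joint torques, N m; "tcp_pos": TCP position; "eef_rot": TCP orientation; "force": force on the tool from outside, world axes, zero at the start; "wrist_torque": the same for the moment, N m; "width": finger opening in mm.
Only numpy, scipy, OpenCV 4.12 (cv2) and the standard library are available. Lean on these libraries where they do the work, as an engineer would, in place of code of your own. Each camera call takes 0.05 s, during which the arm holds its last target.

## Working session

There is one attempt and no reset: what is moved stays moved. The work goes in short steps, Python scripts to look and compute and a shell command to move; the robot and the scene stay as the last step left them, time stands still between calls to the robot, and variables do not carry over. Pictures are saved under pics/ and viewed, and the job is handed in when it is done.

```bash
ls; mkdir -p pics; python3 - <<'E'
from plant import ctrl
import cv2
for n in ("top","side"):
    f=ctrl.grab_frame(n); cv2.imwrite(f"pics/{n}0.png",f["img"])
    print(n,{k:(v.tolist() if hasattr(v,'tolist') else v) for k,v in f.items() if k!="img"})
o=ctrl.get_obs(); print(o)
E
```

```text
pics
top {'fx': 477.80509875416345, 'fy': 477.80509875416345, 'cx': 251.43434528481873, 'cy': 195.31822904630891, 'origin': [404.3025692770962, -11.517251160928591, 1666.2649476969048], 'attitude': [[-0.009221994397143517, 0.9910605969802603, -0.13309338049831415], [-0.9996446481519535, -0.01246611866274104, -0.023562115920338945], [-0.025010642544646536, 0.1328287958185891, 0.9908233842420593]]}
side {'fx': 356.2120969945376, 'fy': 356.2120969945376, 'cx': 255.14941034289095, 'cy': 188.59916760589792, 'origin': [362.5022204095717, 855.6223796361594, 761.8642233641185], 'attitude': [[-0.966423811908457, 0.15658665816997994, -0.20372931615132256], [-0.25694733723342533, -0.5835055442199231, 0.770389087249595], [0.0017554671686049754, 0.7968700636538992, 0.6041481771777935]]}
{'clock': 0.1, 'joints': array([-9.31904767e-01,  3.59321811e-01,  1.11470410e-02, -2.88719327e-04,
       -1.22410936e+00, -2.88113325e-01]), 'dq': array([ 0.00137465, -0.00149615,  0.0016773 ,  0.0013161 , -0.00098976,
       -0.00099499]), 'joint_torque': array([-2.01644012e-03, -5.84762943e+01,  2.94109493e+01,  6.95456386e+00,
       -3.17647522e-03,  2.41418934e-05]), 'tcp_pos': array([ 231.7909241 , -633.52781622,  252.45519106]), 'eef_rot': array([[-9.39139295e-01, -3.43535933e-01, -6.69196474e-04],
       [-3.43536546e-01,  9.39138329e-01,  1.35625646e-03],
       [ 1.62545232e-04,  1.50360718e-03, -9.99998856e-01]]), 'force': array([-0.03928282,  0.17171113,  0.22210612]), 'wrist_torque': array([-0.01082455,  0.03459117, -0.00202444]), 'width': 85.43619613693973}
```

```bash
python3 - <<'E'
import cv2
a=cv2.imread("pics/top0.png"); 
cv2.imwrite("pics/top0b.png",cv2.resize(a,(800,600),interpolation=cv2.INTER_CUBIC))
a=cv2.imread("pics/side0.png"); cv2.imwrite("pics/side0b.png",cv2.resize(a,(800,600),interpolation=cv2.INTER_CUBIC))
E
```

```text
(no output)
```

View pics/top0b.png

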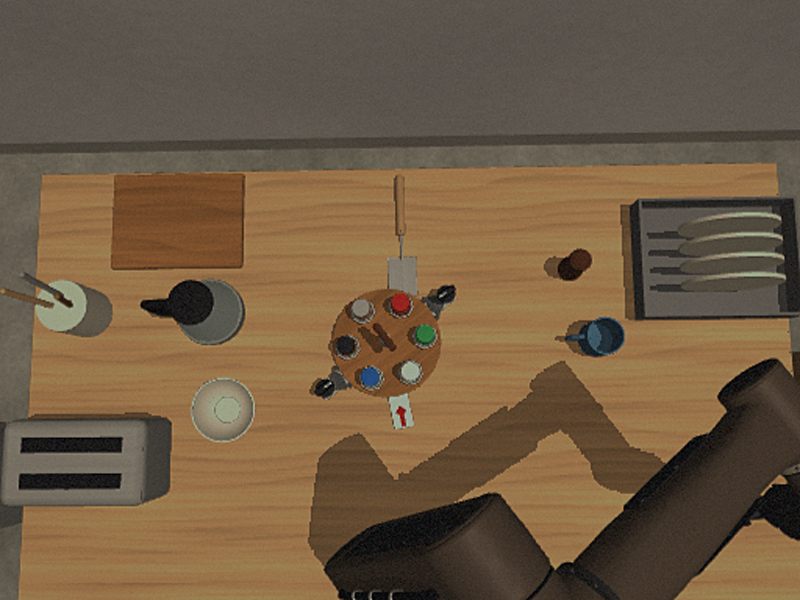

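View pics/side0b.png

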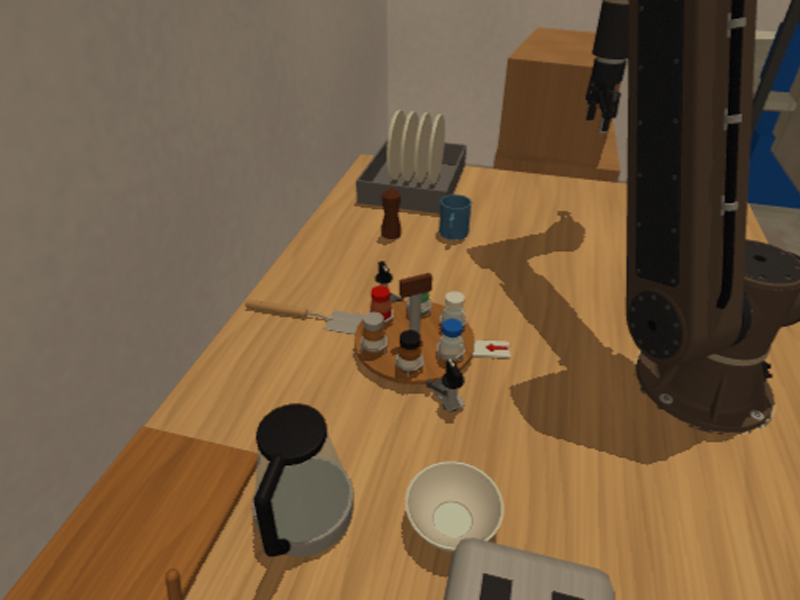

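The top view (800 px version) shows the carousel centred near (385,343). The red lid is at (400,303), the arrow tongue at (402,412) and the knobs at (325,386) and (442,295). Next I'll zoom in to measure them.

```bash
cat > h.py <<'E'
import numpy as np, cv2
from plant import ctrl
def ray(f,u,v):
    d=np.array([(u-f["cx"])/f["fx"],-(v-f["cy"])/f["fy"],-1.0])
    return np.asarray(f["attitude"])@d
def atz(f,u,v,z):
    d=ray(f,u,v); o=np.asarray(f["origin"]); return (o+d*(z-o[2])/d[2])[:2]
def proj(f,p):
    q=np.asarray(f["attitude"]).T@(np.asarray(p,float)-np.asarray(f["origin"]))
    return np.array([f["cx"]+f["fx"]*q[0]/-q[2], f["cy"]-f["fy"]*q[1]/-q[2]])
def crop(f,name,u0,v0,w,h,s):
    im=f["img"][v0:v0+h,u0:u0+w]
    cv2.imwrite(name,cv2.resize(im,(w*s,h*s),interpolation=cv2.INTER_CUBIC))
E
python3 - <<'E'
from h import *
f=ctrl.grab_frame("top"); crop(f,"pics/t1.png",190,175,110,105,5)
g=ctrl.grab_frame("side"); crop(g,"pics/s1.png",210,160,130,110,5)
E
```

```text
(no output)
```

View pics/t1.png

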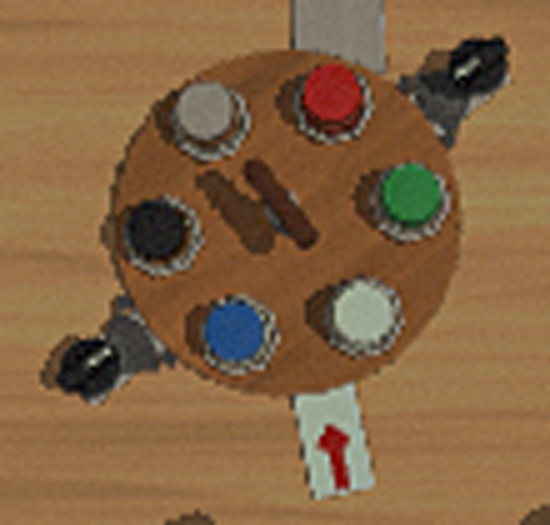

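View pics/s1.png

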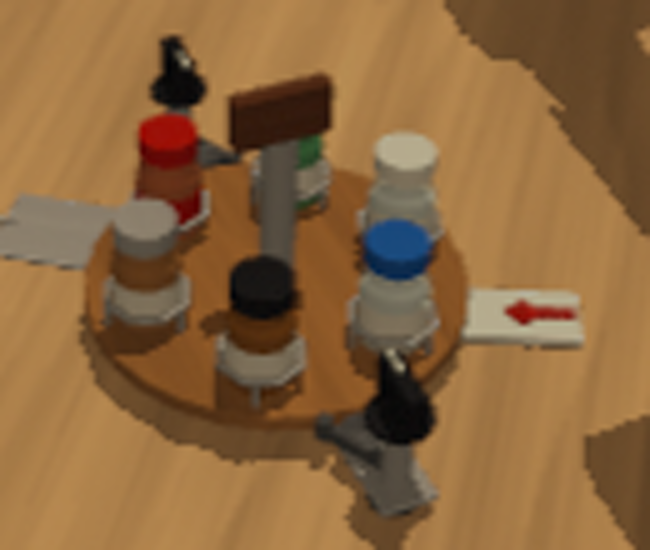

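In the top crop, the lids in 5x pixels are red (333,93), green (412,194), white (365,311), blue (236,330), black (157,230) and grey (207,110). The handle bar runs from (255,165) to (308,243). The knobs are at (88,366) and (478,66), and the tongue end is at (342,492).

```bash
python3 - <<'E'
from h import *
f=ctrl.grab_frame("top"); g=ctrl.grab_frame("side")
P=lambda u,v,z: atz(f,190+(u-2)/5,175+(v-2)/5,z)
lids=dict(red=(333,93),green=(412,194),white=(365,311),blue=(236,330),black=(157,230),grey=(207,110))
L={k:P(*v,103) for k,v in lids.items()}
c=np.mean(list(L.values()),axis=0); print("centre from lids",c)
for k,v in L.items():
    d=v-c; print(k,v.round(1),np.linalg.norm(d).round(1),np.degrees(np.arctan2(d[1],d[0])).round(1))
# turntable ellipse: left 114, right 460, top 49, bottom 397
print("tt c",P(287,223,28))
h=[P(255,163,170),P(311,244,170)];print("handle",h, (h[0]+h[1])/2,np.degrees(np.arctan2(*(h[1]-h[0])[::-1])))
for n,(u,v) in dict(L=(88,362),R=(480,62)).items():
    p=P(u,v,94); d=p-c; print(n,p,np.linalg.norm(d),np.degrees(np.arctan2(d[1],d[0])))
for q in [(296,398),(355,385),(314,499),(373,487),(342,490),(333,426)]:
    p=P(*q,8); d=p-c; print(q,p,np.linalg.norm(d),np.degrees(np.arctan2(d[1],d[0])))
# side check
Q=lambda u,v,z: atz(g,210+(u-2)/5,160+(v-2)/5,z)
print("side red",Q(168,132,103),"blue",Q(397,240,103),"white",Q(404,152,103),"black",Q(262,280,103),"grey",Q(145,222,103))
print("handle top side", Q(230,95,170),Q(331,75,170))
print("knobL top side", Q(402,385,94), "knobR",Q(178,62,94))
E
```

```text
centre from lids [543.41497898  42.2449279 ]
red [621.2   9.8] 84.2 -22.6
green [553.6 -41.3] 84.2 -83.1
white [477.3  -9.5] 84.0 -141.9
blue [465.8  74.8] 84.2 157.2
black [531.8 126.4] 85.0 97.9
grey [610.9  93.2] 84.6 37.1
tt c [541.71341946  43.45554285]
handle [array([567.9367208 ,  58.56927086]), array([516.43341952,  23.73714366])] [542.18507016  41.15320726] -145.9291713985412
L [446.23866511 172.62496465] 162.61054688207545 126.69831331327728
R [641.95650808 -87.93944701] 163.27401639359962 -52.87652881622328
(296, 398) [422.43545379  38.88639364] 121.02613464238819 -178.40981003196023
(355, 385) [430.94343256  -1.87591689] 120.81596624217939 -158.58069227983447
(314, 499) [353.62065882  27.12929857] 190.39528937102463 -175.4464517414813
(373, 487) [361.39584162 -13.39198032] 190.33242478019656 -163.00343340963752
(342, 490) [359.54715909   7.87463719] 187.05264518924662 -169.41193380130738
(333, 426) [403.07601054  13.5851318 ] 143.23550529070994 -168.4578580462349
side red [623.77344767  12.18283123] blue [468.02260337  77.32035318] white [479.14127091  -5.54720017] black [534.30225619 130.74064055] grey [612.00353518  99.22956071]
handle top side [572.99192728  54.88186567] [521.49953353  20.40301589]
knobL top side [445.19415154 182.55588947] knobR [642.83165297 -75.28164906]
```

```bash
cat >> h.py <<'E'
from scipy.spatial.transform import Rotation as Rn
def down(yaw):
    c,s=np.cos(yaw),np.sin(yaw)
    return np.array([[c,s,0],[s,-c,0],[0,0,-1.]])
def plan(tx,ty,tz,yawdeg,n,p0=None,R0=None):
    """print n calls (travel,twist units) from present pose to target; straight line"""
    o=ctrl.get_obs(); p=np.array(o["tcp_pos"] if p0 is None else p0,float); R=np.array(o["eef_rot"]) if R0 is None else R0
    T=np.array([tx,ty,tz],float); y0=np.arctan2(R[1,0],R[0,0]); dy=(np.radians(yawdeg)-y0+np.pi)%(2*np.pi)-np.pi
    ps=p.copy()
    for i in range(n):
        g=ps+(T-ps)*(i+1)/n; Rg=down(y0+dy*(i+1)/n)
        t=(R.T@(g-p)/300).round(3); w=(Rn.from_matrix(R.T@Rg).as_rotvec()/(np.pi/2)).round(3)
        print(f"call {i}: travel {t.tolist()} twist {w.tolist()}")
        p=p+R@t*300; R=R@Rn.from_rotvec(w*np.pi/2).as_matrix()
    print("end",p.round(1),np.degrees(np.arctan2(R[1,0],R[0,0])).round(2))
def state():
    o=ctrl.get_obs(); R=o["eef_rot"]
    print("t",round(o["clock"],2),"p",np.round(o["tcp_pos"],1),"yaw",np.degrees(np.arctan2(R[1,0],R[0,0])).round(2),"tilt",np.round(R[:,2],4),"F",np.round(o["force"],1),"M",np.round(o["wrist_torque"],2),"w",round(o["width"],1),"q",np.round(o["joints"],2))
E
python3 - <<'E'
from h import *
plan(642,-89.7,220,-53.1,5)
E
```

```text
call 0: travel [-0.381, 0.247, 0.022] twist [0.0, 0.0, -0.237]
call 1: travel [-0.445, 0.091, 0.022] twist [0.0, 0.0, -0.238]
call 2: travel [-0.448, -0.078, 0.022] twist [0.0, 0.0, -0.237]
call 3: travel [-0.388, -0.235, 0.022] twist [0.0, 0.0, -0.237]
call 4: travel [-0.276, -0.361, 0.022] twist [-0.0, 0.0, -0.238]
end [642.1 -89.8 220.1] -53.07
```

```bash

python3 -m jog '{"travel":[[-0.381,0.247,0.022],[-0.381,0.247,0.022],[-0.381,0.247,0.022],[-0.381,0.247,0.022],[-0.381,0.247,0.022]],"twist":[[0,0,-0.237],[0,0,-0.237],[0,0,-0.237],[0,0,-0.237],[0,0,-0.237]]}' 110 40
python3 -c "from h import *
state();plan(642,-89.7,220,-53.1,4)"
```

```text
clock: 0.72
tcp_pos: [315.6, -522.7, 247.1]
eef_rot: [[-0.747, -0.664, 0.001], [-0.664, 0.747, -0.0], [-0.0, -0.0, -1.0]]
force: [-0.0, -0.6, -0.1]
width: 48.5
t 0.72 p [ 315.6 -522.7  247.1] yaw -138.37 tilt [ 7.e-04 -0.e+00 -1.e+00] F [-0.  -0.6 -0.1] M [-0.04  0.02  0.01] w 48.5 q [-0.71  0.26 -0.15 -0.   -1.17 -0.14]
call 0: travel [-0.443, 0.089, 0.023] twist [-0.0, 0.0, -0.237]
call 1: travel [-0.445, -0.078, 0.022] twist [-0.0, 0.0, -0.237]
call 2: travel [-0.386, -0.235, 0.023] twist [-0.0, -0.0, -0.237]
call 3: travel [-0.274, -0.359, 0.023] twist [-0.0, -0.0, -0.236]
end [642.  -89.8 220. ] -53.14
```

```bash

python3 -m jog '{"travel":[[-0.444,0.089,0.022],[-0.444,0.089,0.022],[-0.444,0.089,0.022],[-0.444,0.089,0.022],[-0.444,0.089,0.022]],"twist":[[0,0,-0.237],[0,0,-0.237],[0,0,-0.237],[0,0,-0.237],[0,0,-0.237]]}' >/dev/null
python3 -m jog '{"travel":[[-0.446,-0.078,0.022],[-0.446,-0.078,0.022],[-0.446,-0.078,0.022],[-0.446,-0.078,0.022],[-0.446,-0.078,0.022]],"twist":[[0,0,-0.237],[0,0,-0.237],[0,0,-0.237],[0,0,-0.237],[0,0,-0.237]]}' >/dev/null
python3 -m jog '{"travel":[[-0.387,-0.235,0.022],[-0.387,-0.235,0.022],[-0.387,-0.235,0.022],[-0.387,-0.235,0.022],[-0.387,-0.235,0.022]],"twist":[[0,0,-0.237],[0,0,-0.237],[0,0,-0.237],[0,0,-0.237],[0,0,-0.237]]}' >/dev/null
python3 -m jog '{"travel":[[-0.275,-0.36,0.022],[-0.275,-0.36,0.022],[-0.275,-0.36,0.022],[-0.275,-0.36,0.022],[-0.275,-0.36,0.022]],"twist":[[0,0,-0.237],[0,0,-0.237],[0,0,-0.237],[0,0,-0.237],[0,0,-0.237]]}' >/dev/null
python3 - <<'E'
from h import *
state()
plan(642,-89.7,130,-53.1,1)
f=ctrl.grab_frame("top"); crop(f,"pics/t2.png",190,155,130,120,5)
g=ctrl.grab_frame("side"); crop(g,"pics/s2.png",190,120,150,120,5)
E
```

```text
t 2.38 p [643.5 -91.7 219.4] yaw -53.29 tilt [-1.e-03 -3.e-04 -1.e+00] F [ 0.6 -0.7 -0.7] M [-0.07  0.05  0.03] w 48.6 q [ 0.16  0.34 -0.09  0.   -1.14  0.48]
call 0: travel [-0.008, -0.0, 0.298] twist [0.001, 0.0, -0.002]
end [642.  -89.8 130. ] -53.11
```

View pics/t2.png

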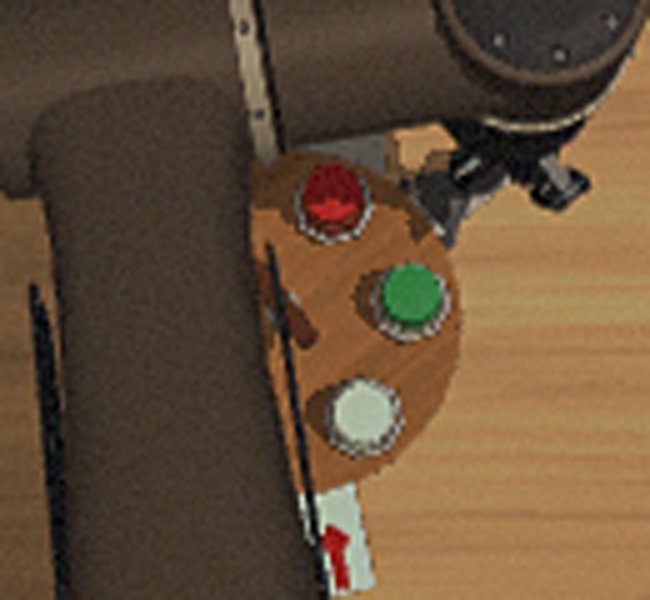

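View pics/s2.png

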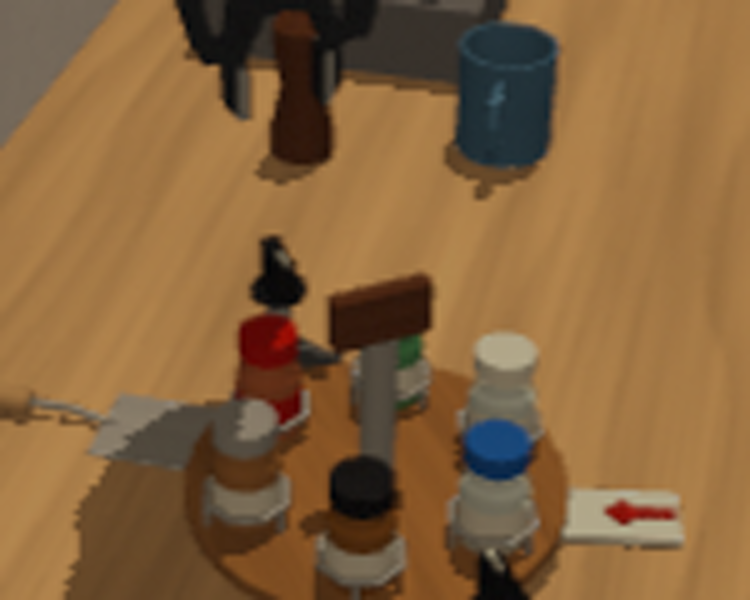

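The gripper sits over the right knob: in the side crop the fingers are at (235,100) and (325,90), with the knob at (275,260) below. Descending in steps.

```bash

python3 -m jog '{"travel":[[-0.008,0,0.1],[-0.008,0,0.2],[-0.008,0,0.29],[-0.008,0,0.29],[-0.008,0,0.29]],"twist":[[0.001,0,-0.002],[0.001,0,-0.002],[0.001,0,-0.002],[0.001,0,-0.002],[0.001,0,-0.002]]}' >/dev/null
python3 - <<'E'
from h import *
state()
plan(642,-89.7,91,-53.1,1)
f=ctrl.grab_frame("top"); crop(f,"pics/t3.png",240,155,80,60,8)
g=ctrl.grab_frame("side"); crop(g,"pics/s3.png",200,120,90,70,8)
E
```

```text
t 2.9 p [639.6 -92.2 132.8] yaw -53.22 tilt [-1.6e-03  1.0e-04 -1.0e+00] F [ 0.1 -0.9  1. ] M [ 0.02 -0.06  0.03] w 48.4 q [ 0.16  0.41 -0.21 -0.   -0.96  0.48]
call 0: travel [-0.002, -0.012, 0.139] twist [0.001, 0.001, -0.001]
end [642.1 -89.6  91.1] -53.13
```

View pics/t3.png

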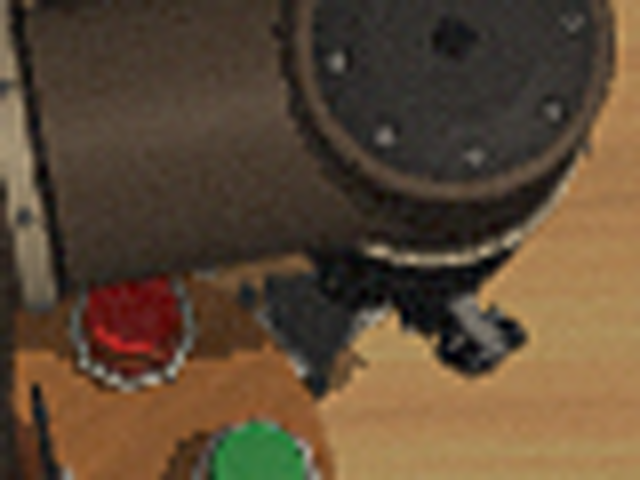

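View pics/s3.png

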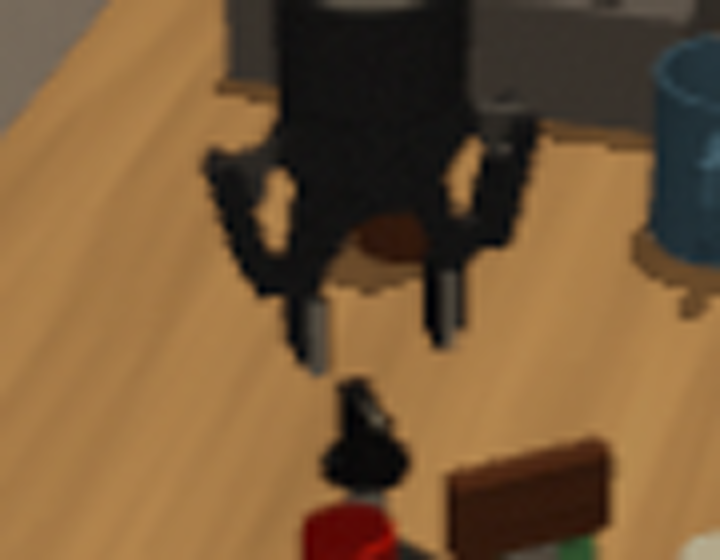

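```bash

python3 - <<'E'
from h import *
g=ctrl.grab_frame("side")
state()
for p in [(642,-89.7,112),(642,-89.7,108),(642,-89.7,94),(640,-92,110),(652,-89.7,94),(642,-79.7,94)]: print(p,(proj(g,p)-[200,120])*8)
E
```

```text
t 3.05 p [642.  -91.1 135.8] yaw -53.13 tilt [ 4.7e-03  8.0e-04 -1.0e+00] F [0.2 0.3 0.3] M [ 0.01  0.03 -0.05] w 48.6 q [ 0.16  0.41 -0.2  -0.   -0.96  0.48]
(642, -89.7, 112) [372.5888653  361.26290763]
(642, -89.7, 108) [372.7123857  369.34308323]
(642, -89.7, 94) [373.14075205 397.36497565]
(640, -92, 110) [378.82291524 363.03529648]
(652, -89.7, 94) [350.12847814 393.87658921]
(642, -79.7, 94) [366.49676291 410.4569678 ]
```

```bash

python3 -m jog '{"travel":[[0,-0.004,0.05],[0,-0.004,0.1],[0,-0.004,0.142],[0,-0.004,0.142],[0,-0.004,0.142]],"twist":[[0,0,0],[0,0,0],[0,0,0],[0,0,0],[0,0,0]]}' >/dev/null
python3 - <<'E'
from h import *
state()
g=ctrl.grab_frame("side"); crop(g,"pics/s4.png",200,130,90,70,8)
E
```

```text
t 3.47 p [642.4 -89.6  92. ] yaw -53.07 tilt [ 2.4e-03  8.0e-04 -1.0e+00] F [ 0.2 -0.   0.7] M [-0.02 -0.02  0.01] w 48.7 q [ 0.16  0.45 -0.24 -0.   -0.87  0.48]
```

View pics/s4.png

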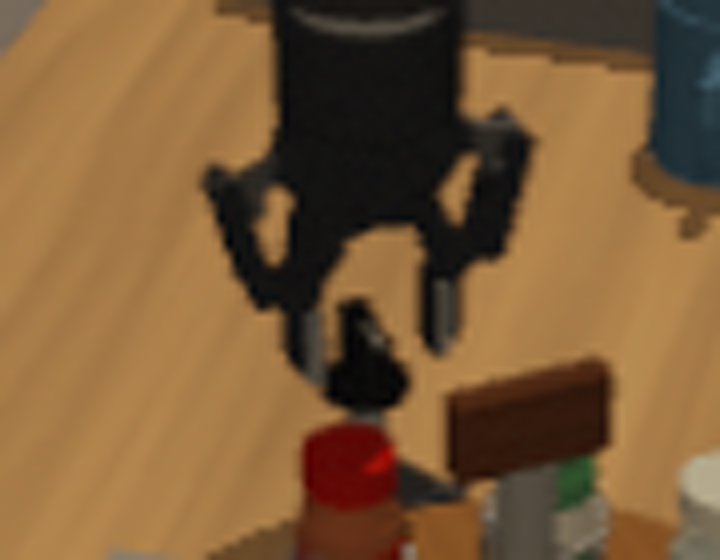

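The bar lies between the fingers, somewhat nearer the left one (bar at about x=360, fingers at 312 and 445). I'll close gently and read the lateral force.

```bash

python3 -m jog '{"travel":[[0,0,0],[0,0,0],[0,0,0]],"twist":[[0,0,0],[0,0,0],[0,0,0]]}' 200 20 | tail -2
python3 - <<'E'
from h import *
state(); print((ctrl.get_obs()["eef_rot"].T@ctrl.get_obs()["force"]).round(1))
E
```

```text
force: [1.6, 3.0, 0.5]
width: 18.6
t 3.77 p [643.3 -89.   92.1] yaw -53.06 tilt [ 0.0047  0.0016 -1.    ] F [1.6 3.  0.5] M [ 1.06 -0.48  0.01] w 18.6 q [ 0.16  0.45 -0.24 -0.   -0.87  0.48]
[-1.5 -3.1 -0.5]
```

```bash

python3 -m jog '{"travel":[[0,-0.008,0],[0,-0.012,0],[0,-0.012,0],[0,-0.012,0]],"twist":[[0,0,0],[0,0,0],[0,0,0],[0,0,0]]}' 255 30 | tail -2
python3 - <<'E'
from h import *
state(); print((ctrl.get_obs()["eef_rot"].T@ctrl.get_obs()["force"]).round(1))
E
```

```text
force: [-4.0, -0.5, 8.3]
width: 13.7
t 4.1 p [645.  -87.5  92.3] yaw -53.04 tilt [ 1.9e-03  2.0e-04 -1.0e+00] F [-4.  -0.5  8.3] M [-0.12  1.17  0.01] w 13.7 q [ 0.16  0.45 -0.24  0.   -0.88  0.48]
[-2.   3.5 -8.3]
```

```bash

python3 -m jog '{"travel":[[0,0.002,-0.006],[0,0.003,-0.006],[0,0.003,-0.006],[0,0.003,-0.006],[0,0.003,-0.006]],"twist":[[0,0,0.05],[0,0,0.1],[0,0,0.15],[0,0,0.2],[0,0,0.2]]}' | tail -2
python3 - <<'E'
from h import *
state(); print((ctrl.get_obs()["eef_rot"].T@ctrl.get_obs()["force"]).round(1))
E
```

```text
force: [3.1, 0.9, -4.1]
width: 13.5
t 4.52 p [644.6 -87.7  92.4] yaw -71.26 tilt [ 0.0021  0.0011 -1.    ] F [ 3.1  0.9 -4.1] M [ 0.1  -1.23 -0.09] w 13.5 q [ 0.16  0.45 -0.24 -0.   -0.88  0.16]
[ 0.1 -3.3  4.1]
```

```bash

python3 -m jog '{"travel":[[0,0,0],[0,0,0],[0,0,0],[0,0,0],[0,0,0]],"twist":[[0,0,0.07],[0,0,0.14],[0,0,0.21],[0,0,0.28],[0,0,0.28]]}' | tail -2
python3 -m jog '{"travel":[[0,0,0],[0,0,0],[0,0,0],[0,0,0],[0,0,0]],"twist":[[0,0,0.07],[0,0,0.14],[0,0,0.21],[0,0,0.28],[0,0,0.28]]}' | tail -2
python3 - <<'E'
from h import *
state(); print((ctrl.get_obs()["eef_rot"].T@ctrl.get_obs()["force"]).round(1))
E
```

```text
force: [3.9, 1.2, -3.8]
width: 13.3
force: [3.5, 1.0, -4.9]
width: 13.2
t 5.35 p [644.4 -87.6  92.5] yaw -121.45 tilt [ 0.0019  0.0012 -1.    ] F [ 3.5  1.  -4.9] M [ 0.41 -1.35  0.  ] w 13.2 q [ 0.16  0.45 -0.24 -0.   -0.88 -0.71]
[-2.6 -2.4  4.9]
```

```bash

python3 -m jog '{"travel":[[0,0,0],[0,0,0],[0,0,0]],"twist":[[0,0,0.04],[0,0,0.08],[0,0,0.08]]}' | tail -2
python3 -c "from h import *;state()"
python3 -m jog '{"travel":[[0,0,0],[0,0,0],[0,0,0]],"twist":[[0,0,0.03],[0,0,0.06],[0,0,0.06]]}' | tail -2
python3 -c "from h import *;state()"
```

```text
force: [3.2, 1.1, -4.6]
width: 13.5
t 5.6 p [644.4 -87.6  92.4] yaw -128.41 tilt [ 0.0018  0.0012 -1.    ] F [ 3.2  1.1 -4.6] M [ 0.55 -1.4  -0.05] w 13.5 q [ 0.16  0.45 -0.24 -0.   -0.88 -0.83]
force: [4.4, 2.0, -5.0]
width: 13.4
t 5.85 p [644.4 -87.5  92.5] yaw -133.72 tilt [ 0.0018  0.001  -1.    ] F [ 4.4  2.  -5. ] M [ 0.69 -1.54  0.74] w 13.4 q [ 0.16  0.45 -0.24 -0.   -0.88 -0.93]
```

Torque about z rose to 0.74 N m at 80.7° of turn, so the right knob is at its stop. Releasing and lifting.

```bash

python3 -m jog '{"travel":[[0,0,0],[0,0,0],[0,0,-0.02],[0,0,-0.08],[0,0,-0.18]],"twist":[[0,0,0],[0,0,0],[0,0,0],[0,0,0],[0,0,0]]}' 150 | tail -2
python3 -m jog '{"travel":[[0,0,-0.12],[0,0,-0.24],[0,0,-0.3],[0,0,-0.3]],"twist":[[0,0,0],[0,0,0],[0,0,0],[0,0,0]]}' | tail -2
python3 - <<'E'
from h import *
state()
plan(446,176,230,-53.1,3)
f=ctrl.grab_frame("top"); crop(f,"pics/t5.png",190,155,130,120,5)
g=ctrl.grab_frame("side"); crop(g,"pics/s5.png",190,120,150,120,5)
E
```

```text
force: [-0.5, 0.6, -0.4]
width: 35.2
force: [-0.0, -0.0, 0.6]
width: 35.1
t 6.6 p [645.8 -88.5 243.4] yaw -133.94 tilt [ 1.010e-02  6.000e-04 -9.999e-01] F [-0.  -0.   0.6] M [-0.04 -0.05 -0.04] w 35.1 q [ 0.16  0.32 -0.07  0.   -1.17 -0.93]
call 0: travel [-0.057, 0.364, 0.013] twist [-0.005, 0.004, -0.299]
call 1: travel [-0.216, 0.298, 0.014] twist [-0.0, -0.001, -0.3]
call 2: travel [-0.328, 0.168, 0.015] twist [-0.0, 0.0, -0.299]
end [445.9 175.9 230.1] -53.12
```

View pics/s5.png

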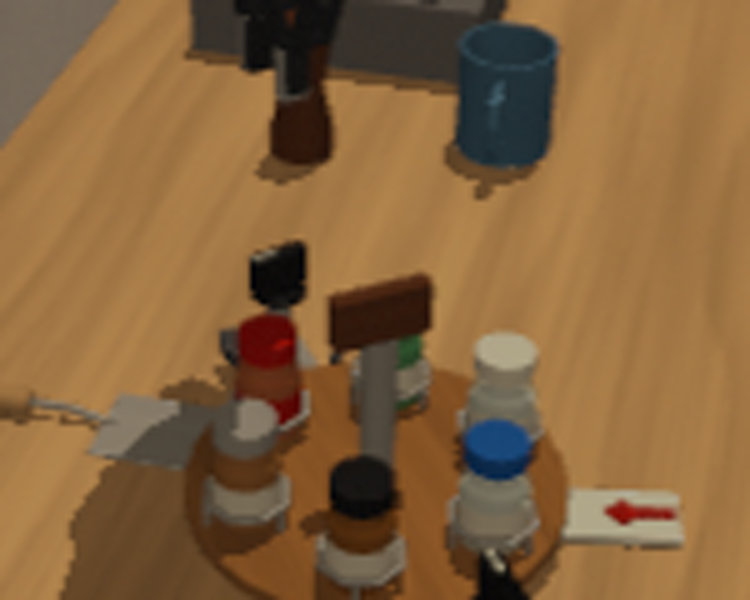

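The right knob's bar is now crosswise at (278,275) in the side crop, and its latch lever has swung away. Moving to the left knob.

```bash

python3 -m jog '{"travel":[[-0.057,0.364,0.013],[-0.057,0.364,0.013],[-0.057,0.364,0.013],[-0.057,0.364,0.013],[-0.057,0.364,0.013]],"twist":[[0,0,-0.3],[0,0,-0.3],[0,0,-0.3],[0,0,-0.3],[0,0,-0.3]]}' 110| tail -1
python3 -m jog '{"travel":[[-0.216,0.298,0.014],[-0.216,0.298,0.014],[-0.216,0.298,0.014],[-0.216,0.298,0.014],[-0.216,0.298,0.014]],"twist":[[0,0,-0.3],[0,0,-0.3],[0,0,-0.3],[0,0,-0.3],[0,0,-0.3]]}' | tail -1
python3 -m jog '{"travel":[[-0.328,0.168,0.015],[-0.328,0.168,0.015],[-0.328,0.168,0.015],[-0.328,0.168,0.015],[-0.328,0.168,0.015]],"twist":[[0,0,-0.3],[0,0,-0.3],[0,0,-0.3],[0,0,-0.3],[0,0,-0.3]]}' | tail -1
python3 - <<'E'
from h import *
state()
plan(446,175,130,-53.1,1)
E
```

```text
width: 48.9
width: 48.6
width: 48.9
t 7.95 p [444.2 177.  223.6] yaw -53.04 tilt [ 7.e-04  3.e-04 -1.e+00] F [ 0.  -0.9  0.5] M [-0.1  -0.03 -0.  ] w 48.9 q [ 0.79  0.05 -0.45  0.   -1.06 -0.15]
call 0: travel [0.009, -0.001, 0.312] twist [-0.0, -0.0, 0.001]
end [446.1 175.  130. ] -53.13
```

```bash

python3 -m jog '{"travel":[[0.006,-0.002,0.1],[0.006,-0.002,0.2],[0.006,-0.002,0.29],[0.006,-0.002,0.29],[0.006,-0.002,0.29]],"twist":[[0,0,0],[0,0,0],[0,0,0],[0,0,0],[0,0,0]]}' | tail -1
python3 - <<'E'
from h import *
state()
plan(446,175,92,-53.1,1)
f=ctrl.grab_frame("top"); crop(f,"pics/t6.png",170,210,80,60,8)
g=ctrl.grab_frame("side"); crop(g,"pics/s6.png",240,190,90,70,8)
E
```

```text
width: 48.7
t 8.37 p [446.1 174.2 136. ] yaw -53.43 tilt [-0.0014 -0.0022 -1.    ] F [-0.   1.  -0.1] M [ 0.09 -0.01 -0.02] w 48.7 q [ 0.78  0.15 -0.57  0.   -0.85 -0.15]
call 0: travel [-0.003, -0.002, 0.147] twist [0.002, -0.001, -0.004]
end [446.  175.2  91.9] -53.07
```

View pics/s6.png

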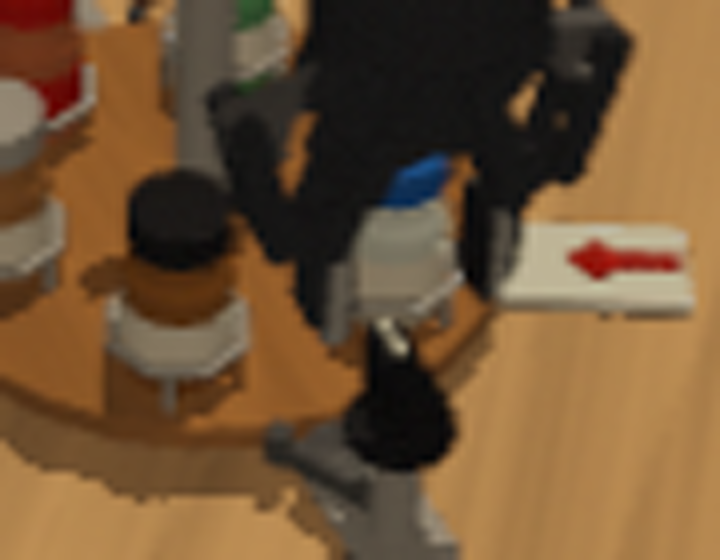

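View pics/t6.png

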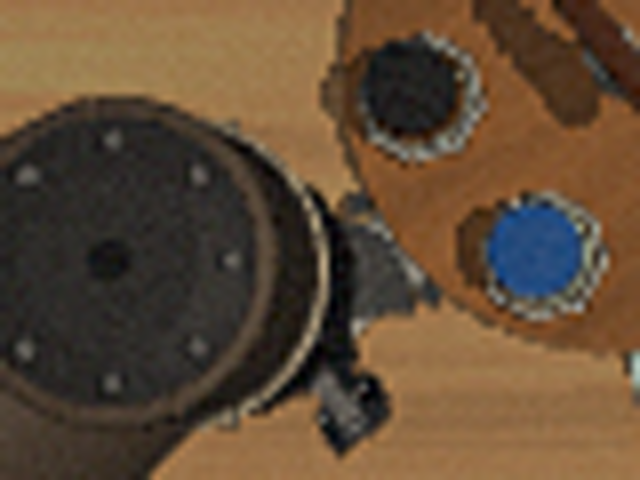

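In the side crop the knob is at x≈398, between the fingertips at 335 and 485. Descending.

```bash

python3 -m jog '{"travel":[[0,-0.004,0.05],[0,-0.006,0.1],[0,-0.006,0.142],[0,-0.006,0.142],[0,-0.006,0.142]],"twist":[[0,0,0],[0,0,0],[0,0,0],[0,0,0],[0,0,0]]}' >/dev/null
python3 -c "from h import *;state()"
python3 -m jog '{"travel":[[0,0,0],[0,0,0],[0,0,0]],"twist":[[0,0,0],[0,0,0],[0,0,0]]}' 200 20 | tail -2
python3 -c "from h import *;state(); print((ctrl.get_obs()['eef_rot'].T@ctrl.get_obs()['force']).round(1))"
```

```text
t 8.88 p [448.2 177.1  95.5] yaw -53.13 tilt [ 0.0022  0.0015 -1.    ] F [-0.2 -0.3  0.2] M [-0.01 -0.04  0.01] w 48.9 q [ 0.79  0.21 -0.61  0.   -0.74 -0.14]
force: [-2.2, -2.5, -0.1]
width: 18.7
t 9.13 p [446.4 175.8  95. ] yaw -53.11 tilt [-5.e-04 -5.e-04 -1.e+00] F [-2.2 -2.5 -0.1] M [-0.56  0.65  0.03] w 18.7 q [ 0.79  0.21 -0.62  0.   -0.75 -0.14]
[0.7 3.3 0.1]
```

```bash

python3 -m jog '{"travel":[[0,0.006,0.004],[0,0.008,0.005],[0,0.008,0.005],[0,0.008,0.005]],"twist":[[0,0,0],[0,0,0],[0,0,0],[0,0,0]]}' 255 30 | tail -2
python3 -c "from h import *;state(); print((ctrl.get_obs()['eef_rot'].T@ctrl.get_obs()['force']).round(1))"
```

```text
force: [-8.2, -4.3, 15.8]
width: 13.5
t 9.47 p [444.9 174.6  94.4] yaw -53.07 tilt [ 7.e-04 -1.e-04 -1.e+00] F [-8.2 -4.3 15.8] M [-1.55  2.77  0.03] w 13.5 q [ 0.79  0.21 -0.62  0.   -0.74 -0.14]
[ -1.5   9.1 -15.8]
```

```bash

python3 -m jog '{"travel":[[0,0.005,-0.007],[0,0.005,-0.007],[0,0.005,-0.007]],"twist":[[0,0,0],[0,0,0.03],[0,0,0.06]]}' | tail -2
python3 -c "from h import *;state(); print((ctrl.get_obs()['eef_rot'].T@ctrl.get_obs()['force']).round(1))"
```

```text
force: [2.7, -1.3, -9.4]
width: 13.5
t 9.72 p [444.3 174.3  94.8] yaw -58.61 tilt [ 0.0014  0.0011 -1.    ] F [ 2.7 -1.3 -9.4] M [-0.27 -1.13  0.06] w 13.5 q [ 0.79  0.21 -0.62  0.   -0.74 -0.24]
[ 2.5 -1.7  9.4]
```

```bash

python3 -m jog '{"travel":[[0,0,0.001],[0,0,0.002],[0,0,0.002],[0,0,0.002],[0,0,0.002]],"twist":[[0,0,0.07],[0,0,0.14],[0,0,0.21],[0,0,0.28],[0,0,0.28]]}' | tail -2
python3 -m jog '{"travel":[[0,0,0],[0,0,0],[0,0,0],[0,0,0],[0,0,0]],"twist":[[0,0,0.07],[0,0,0.14],[0,0,0.21],[0,0,0.28],[0,0,0.28]]}' | tail -2
python3 -c "from h import *;state(); print((ctrl.get_obs()['eef_rot'].T@ctrl.get_obs()['force']).round(1))"
python3 -m jog '{"travel":[[0,0,0],[0,0,0],[0,0,0]],"twist":[[0,0,0.07],[0,0,0.14],[0,0,0.14]]}' | tail -2
python3 -c "from h import *;state()"
```

```text
force: [-0.3, -1.2, 0.3]
width: 13.4
force: [-2.0, -0.8, 2.4]
width: 13.6
t 10.55 p [444.1 174.4  94.7] yaw -108.96 tilt [ 0.0011  0.001  -1.    ] F [-2.  -0.8  2.4] M [-0.27  1.11  0.02] w 13.6 q [ 0.79  0.21 -0.62  0.   -0.74 -1.12]
[ 1.4  1.6 -2.4]
force: [-3.6, -1.0, 3.8]
width: 13.3
t 10.8 p [444.1 174.4  94.7] yaw -121.42 tilt [ 0.001  0.001 -1.   ] F [-3.6 -1.   3.8] M [-0.16  1.65 -0.02] w 13.3 q [ 0.79  0.21 -0.62  0.   -0.74 -1.34]
```

```bash

python3 -m jog '{"travel":[[0,0,0],[0,0,0],[0,0,0]],"twist":[[0,0,0.04],[0,0,0.08],[0,0,0.08]]}' | tail -2
python3 -c "from h import *;state()"
python3 -m jog '{"travel":[[0,0,0],[0,0,0],[0,0,0]],"twist":[[0,0,0.03],[0,0,0.05],[0,0,0.05]]}' | tail -2
python3 -c "from h import *;state()"
```

```text
force: [-4.8, -0.9, 5.2]
width: 13.6
t 11.05 p [444.  174.5  94.6] yaw -128.39 tilt [ 0.001  0.001 -1.   ] F [-4.8 -0.9  5.2] M [-0.05  1.83 -0.02] w 13.6 q [ 0.79  0.21 -0.62 -0.   -0.74 -1.46]
force: [-3.5, -0.8, 4.3]
width: 13.3
t 11.3 p [444.  174.5  94.6] yaw -132.78 tilt [ 0.001  0.001 -1.   ] F [-3.5 -0.8  4.3] M [-0.01  1.93 -0.06] w 13.3 q [ 0.79  0.21 -0.62 -0.   -0.74 -1.53]
```

```bash

python3 -m jog '{"travel":[[0,0,0],[0,0,0],[0,0,0]],"twist":[[0,0,0.02],[0,0,0.03],[0,0,0.03]]}' | tail -2
python3 -c "from h import *;state()"
```

```text
force: [-5.5, -0.1, 6.0]
width: 13.3
t 11.55 p [444.2 174.5  94.7] yaw -135.43 tilt [ 1.4e-03  6.0e-04 -1.0e+00] F [-5.5 -0.1  6. ] M [-0.1   2.08  1.22] w 13.3 q [ 0.79  0.21 -0.62  0.   -0.74 -1.58]
```

Torque about z is 1.22 N m at 82° of turn, so the left knob is at its stop too. Releasing, then on to the handle.

```bash

python3 -m jog '{"travel":[[0,0,0],[0,0,0],[0,0,-0.02],[0,0,-0.08],[0,0,-0.18]],"twist":[[0,0,0],[0,0,0],[0,0,0],[0,0,0],[0,0,0]]}' 150 | tail -2
python3 -m jog '{"travel":[[0,0,-0.12],[0,0,-0.24],[0,0,-0.32],[0,0,-0.32]],"twist":[[0,0,0],[0,0,0],[0,0,0],[0,0,0]]}' | tail -2
python3 - <<'E'
from h import *
state()
f=ctrl.grab_frame("top"); crop(f,"pics/t7.png",180,165,120,110,5)
g=ctrl.grab_frame("side"); crop(g,"pics/s7.png",210,160,130,110,5)
plan(544.3,43.4,225,34,6)
E
```

```text
force: [0.7, -0.1, -0.8]
width: 35.2
force: [0.9, 0.9, -0.2]
width: 35.4
t 12.3 p [446.7 175.8 250.7] yaw -135.74 tilt [ 0.0097  0.0067 -0.9999] F [ 0.9  0.9 -0.2] M [ 0.09 -0.12  0.03] w 35.4 q [ 0.79  0.03 -0.42  0.   -1.12 -1.59]
call 0: travel [0.011, -0.091, 0.012] twist [-0.001, 0.003, -0.314]
call 1: travel [0.053, -0.075, 0.011] twist [-0.0, 0.0, -0.315]
call 2: travel [0.082, -0.04, 0.012] twist [-0.0, 0.0, -0.314]
call 3: travel [0.092, 0.003, 0.011] twist [-0.0, 0.0, -0.315]
call 4: travel [0.079, 0.046, 0.012] twist [-0.0, 0.0, -0.314]
call 5: travel [0.048, 0.078, 0.011] twist [-0.0, -0.0, -0.315]
end [544.3  43.4 225.1] 34.02
```

View pics/t7.png

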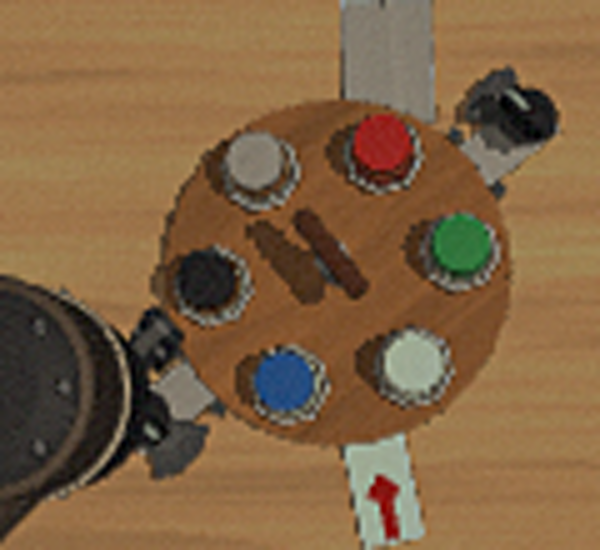

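View pics/s7.png

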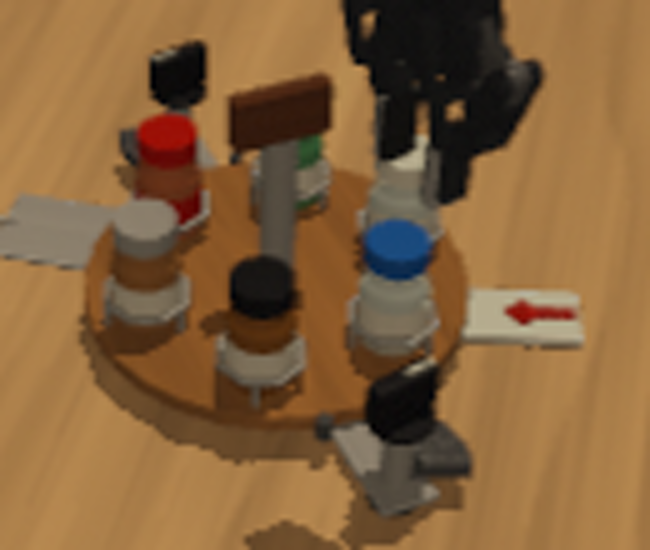

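Both knobs' bars are turned crosswise and both latch levers are clear of the turntable (side crop, left knob at (402,400), right at (178,75)). Moving over the handle.

```bash

python3 -m jog '{"travel":[[0.011,-0.091,0.012],[0.011,-0.091,0.012],[0.011,-0.091,0.012],[0.011,-0.091,0.012],[0.011,-0.091,0.012]],"twist":[[0,0,-0.31],[0,0,-0.31],[0,0,-0.31],[0,0,-0.31],[0,0,-0.31]]}' 110| tail -1
python3 -m jog '{"travel":[[0.053,-0.075,0.011],[0.053,-0.075,0.011],[0.053,-0.075,0.011],[0.053,-0.075,0.011],[0.053,-0.075,0.011]],"twist":[[0,0,-0.315],[0,0,-0.315],[0,0,-0.315],[0,0,-0.315],[0,0,-0.315]]}' | tail -1
python3 -m jog '{"travel":[[0.082,-0.04,0.012],[0.082,-0.04,0.012],[0.082,-0.04,0.012],[0.082,-0.04,0.012],[0.082,-0.04,0.012]],"twist":[[0,0,-0.315],[0,0,-0.315],[0,0,-0.315],[0,0,-0.315],[0,0,-0.315]]}' | tail -1
python3 -m jog '{"travel":[[0.092,0.003,0.011],[0.092,0.003,0.011],[0.092,0.003,0.011],[0.092,0.003,0.011],[0.092,0.003,0.011]],"twist":[[0,0,-0.315],[0,0,-0.315],[0,0,-0.315],[0,0,-0.315],[0,0,-0.315]]}' | tail -1
python3 - <<'E'
from h import *
state()
plan(544.3,43.4,225,34,2)
E
```

```text
width: 48.5
width: 48.5
width: 48.3
width: 48.6
t 14.07 p [509.9  86.2 230.1] yaw -23.08 tilt [ 7.e-04  7.e-04 -1.e+00] F [ 0.6  1.  -0.3] M [-0.01  0.02 -0.02] w 48.6 q [ 0.55  0.12 -0.37 -0.   -1.09  0.62]
call 0: travel [0.081, 0.043, 0.009] twist [-0.001, -0.0, -0.317]
call 1: travel [0.05, 0.077, 0.008] twist [0.001, -0.0, -0.317]
end [544.4  43.3 225.1] 33.98
```

```bash

python3 -m jog '{"travel":[[0.081,0.043,0.009],[0.081,0.043,0.009],[0.081,0.043,0.009],[0.081,0.043,0.009],[0.081,0.043,0.009]],"twist":[[0,0,-0.317],[0,0,-0.317],[0,0,-0.317],[0,0,-0.317],[0,0,-0.317]]}' | tail -1
python3 -m jog '{"travel":[[0.05,0.077,0.008],[0.05,0.077,0.008],[0.05,0.077,0.008],[0.05,0.077,0.008],[0.05,0.077,0.008]],"twist":[[0,0,-0.317],[0,0,-0.317],[0,0,-0.317],[0,0,-0.317],[0,0,-0.317]]}' | tail -1
python3 - <<'E'
from h import *
state()
plan(544.3,43.4,158,34,1)
g=ctrl.grab_frame("side"); crop(g,"pics/s8.png",210,120,130,110,5)
E
```

```text
width: 48.4
width: 48.5
t 14.9 p [544.5  43.4 225.2] yaw 33.86 tilt [ 9.e-04  8.e-04 -1.e+00] F [ 0.4 -0.2  0.3] M [-0.03  0.01 -0.02] w 48.5 q [ 0.44  0.17 -0.32 -0.   -1.09  1.72]
call 0: travel [-0.001, -0.0, 0.224] twist [-0.0, -0.001, -0.002]
end [544.3  43.3 158. ] 34.04
```

View pics/s8.png

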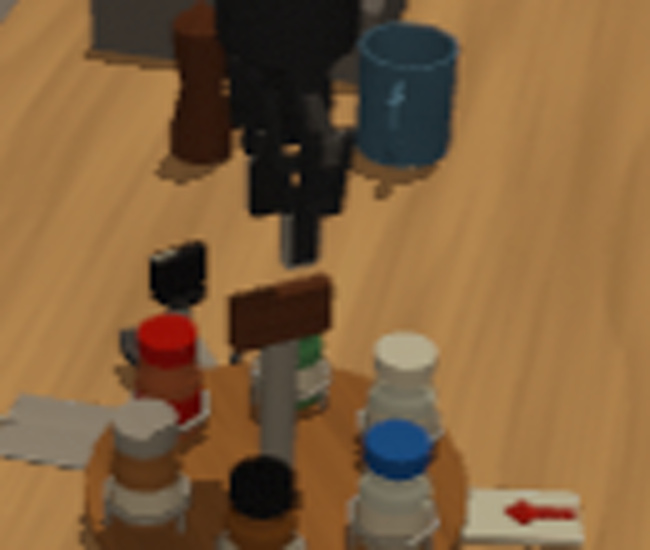

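```bash

python3 - <<'E'
from h import *
g=ctrl.grab_frame("side")
c=np.array([544.3,43.4,205.]); y=np.array([.559,-.829,0])
for n,p in dict(near=c-y*24,far=c+y*24,mid=c,handletop=c-[0,0,35]).items(): print(n,(proj(g,p)-[210,120])*5)
E
```

```text
near [298.14244604 261.40714392]
far [268.07177278 216.29527664]
mid [282.83533855 238.44350106]
handletop [281.54500869 289.29462712]
```

The projected tips (298,261) and (268,216) match the image, and so does the handle top at about (281,287). Descending onto the handle.

```bash

python3 -m jog '{"travel":[[0,0,0.08],[0,0,0.16],[0,0,0.223],[0,0,0.223],[0,0,0.223]],"twist":[[0,0,0],[0,0,0],[0,0,0],[0,0,0],[0,0,0]]}' | tail -1
python3 -c "from h import *;state()"
python3 -m jog '{"travel":[[0,0,0],[0,0,0],[0,0,0]],"twist":[[0,0,0],[0,0,0],[0,0,0]]}' 200 20 | tail -2
python3 -c "from h import *;state(); print((ctrl.get_obs()['eef_rot'].T@ctrl.get_obs()['force']).round(1))"
```

```text
width: 48.5
t 15.42 p [544.3  43.4 158.1] yaw 33.85 tilt [-6.e-04 -2.e-04 -1.e+00] F [ 0.9 -0.3  0.5] M [ 0.   -0.01  0.  ] w 48.5 q [ 0.44  0.23 -0.4  -0.   -0.94  1.72]
force: [-0.3, 0.3, 4.9]
width: 18.6
t 15.67 p [545.6  43.9 160.2] yaw 34.08 tilt [ 0.0038  0.0019 -1.    ] F [-0.3  0.3  4.9] M [ 0.22  0.55 -0.01] w 18.6 q [ 0.44  0.23 -0.4  -0.   -0.94  1.73]
[-0.1 -0.4 -4.9]
```

```bash

python3 -m jog '{"travel":[[0,0,0],[0,0,0],[0,0,0],[0,0,0]],"twist":[[0,0,0],[0,0,0],[0,0,0],[0,0,0]]}' 255 40 | tail -2
python3 -c "from h import *;state(); print((ctrl.get_obs()['eef_rot'].T@ctrl.get_obs()['force']).round(1))"
```

```text
force: [-3.4, 3.4, 7.9]
width: 13.3
t 16.0 p [545.6  44.4 160.3] yaw 34.12 tilt [ 0.0042  0.0026 -1.    ] F [-3.4  3.4  7.9] M [1.41 1.16 0.08] w 13.3 q [ 0.44  0.23 -0.4  -0.   -0.94  1.73]
[-0.9 -4.7 -7.9]
```

```bash

python3 -m jog '{"travel":[[0,-0.003,-0.004],[0,-0.003,-0.004],[0,-0.003,-0.004],[0,-0.003,-0.004],[0,-0.003,-0.004]],"twist":[[0,0,0.04],[0,0,0.08],[0,0,0.12],[0,0,0.16],[0,0,0.16]]}' | tail -2
python3 -c "from h import *;state(); print((ctrl.get_obs()['eef_rot'].T@ctrl.get_obs()['force']).round(1))"
python3 -m jog '{"travel":[[0,0,0],[0,0,0],[0,0,0],[0,0,0],[0,0,0]],"twist":[[0,0,0.06],[0,0,0.12],[0,0,0.18],[0,0,0.24],[0,0,0.24]]}' | tail -2
python3 - <<'E'
from h import *
state(); print((ctrl.get_obs()['eef_rot'].T@ctrl.get_obs()['force']).round(1))
g=ctrl.grab_frame("side"); crop(g,"pics/s9.png",210,120,130,110,5)
E
```

```text
force: [6.6, -2.7, -5.4]
width: 13.1
t 16.42 p [545.6  44.2 160.4] yaw 19.46 tilt [ 0.0043  0.0014 -1.    ] F [ 6.6 -2.7 -5.4] M [-0.88 -1.94  0.11] w 13.1 q [ 0.44  0.23 -0.4   0.   -0.94  1.47]
[5.3 4.8 5.5]
force: [6.3, -5.5, -5.0]
width: 13.5
t 16.83 p [545.6  43.8 160.4] yaw -2.26 tilt [ 4.1e-03  7.0e-04 -1.0e+00] F [ 6.3 -5.5 -5. ] M [-1.66 -2.32  0.13] w 13.5 q [ 0.44  0.23 -0.4   0.   -0.94  1.09]
[6.5 5.2 5. ]
```

View pics/s9.png

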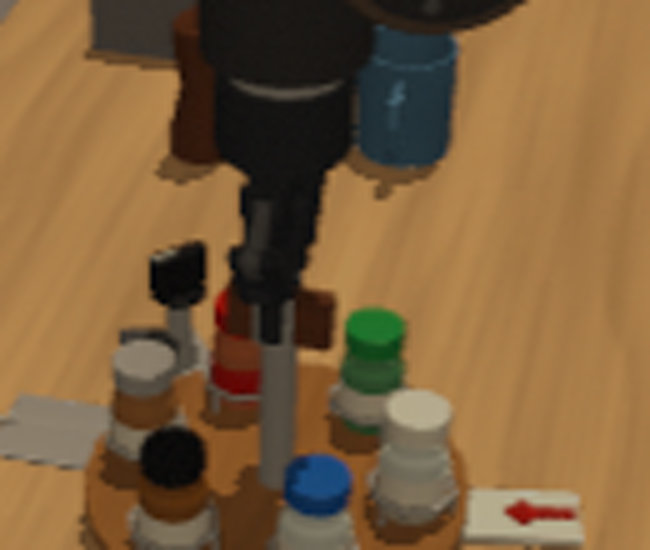

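The turntable turns with the handle and the jars stay upright. Continuing.

```bash

python3 -m jog '{"travel":[[0,0,0],[0,0,0],[0,0,0],[0,0,0],[0,0,0]],"twist":[[0,0,0.06],[0,0,0.12],[0,0,0.18],[0,0,0.24],[0,0,0.27]]}' | tail -2
python3 -m jog '{"travel":[[0,0,0],[0,0,0],[0,0,0],[0,0,0],[0,0,0]],"twist":[[0,0,0.06],[0,0,0.12],[0,0,0.18],[0,0,0.24],[0,0,0.27]]}' | tail -2
python3 -m jog '{"travel":[[0,0,0],[0,0,0],[0,0,0],[0,0,0],[0,0,0]],"twist":[[0,0,0.06],[0,0,0.12],[0,0,0.18],[0,0,0.24],[0,0,0.27]]}' | tail -2
python3 -m jog '{"travel":[[0,0,0],[0,0,0],[0,0,0],[0,0,0],[0,0,0]],"twist":[[0,0,0.06],[0,0,0.12],[0,0,0.18],[0,0,0.24],[0,0,0.27]]}' | tail -2
python3 - <<'E'
from h import *
state()
f=ctrl.grab_frame("top"); crop(f,"pics/t10.png",190,155,120,120,5)
g=ctrl.grab_frame("side"); crop(g,"pics/s10.png",210,150,130,110,6)
E
```

```text
force: [7.2, -6.9, -5.2]
width: 13.3
force: [5.7, -8.5, -4.5]
width: 13.7
force: [4.4, -8.5, -3.0]
width: 13.6
force: [2.2, -7.3, -1.4]
width: 13.3
t 18.55 p [544.3  42.7 160.4] yaw -99.41 tilt [ 0.0014 -0.0011 -1.    ] F [ 2.2 -7.3 -1.4] M [-2.99 -0.56  0.27] w 13.3 q [ 0.44  0.23 -0.4   0.   -0.94 -0.6 ]
```

View pics/s10.png

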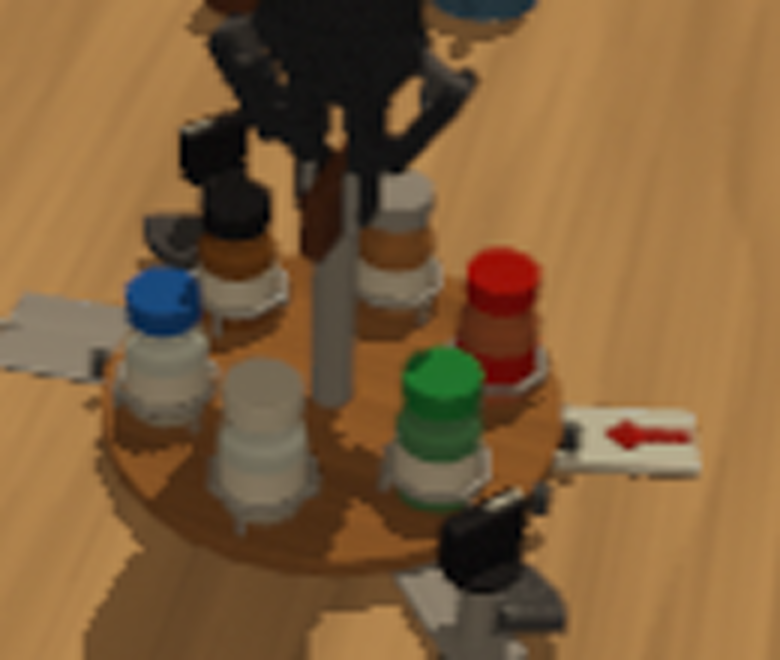

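View pics/t10.png

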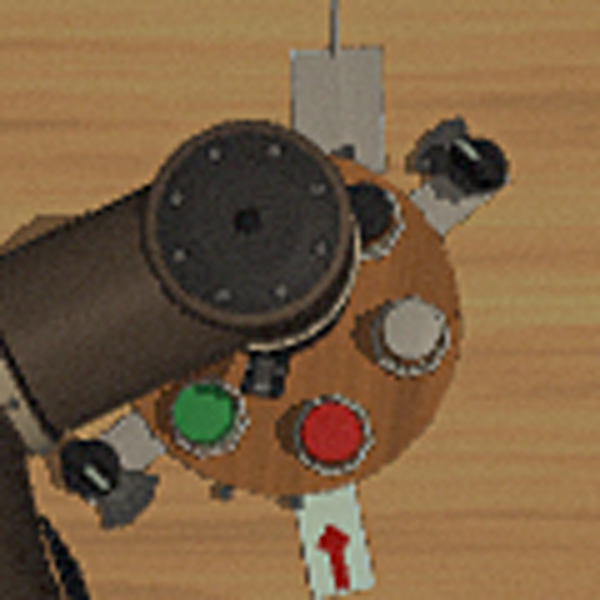

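```bash
cat > m.py <<'E'
from h import *
state()
f=ctrl.grab_frame("top"); c=np.array([543.4,42.2])
hsv=cv2.cvtColor(f["img"],cv2.COLOR_BGR2HSV)
def cen(m,z):
    n,l,s,ce=cv2.connectedComponentsWithStats(m); 
    for i in range(1,n):
        if s[i,4]>20:
            p=atz(f,*ce[i],z); d=p-c; print(" px",ce[i].round(1),"area",s[i,4],"xy",p.round(1),"r",np.linalg.norm(d).round(1),"ang",np.degrees(np.arctan2(d[1],d[0])).round(1))
box=np.zeros(hsv.shape[:2],np.uint8); box[165:280,190:300]=255
red=cv2.inRange(hsv,(0,170,90),(6,255,255))|cv2.inRange(hsv,(174,170,90),(180,255,255))
print("red"); cen(red&box,103)
print("red as arrow z8"); cen(red&box,8)
print("green"); cen(cv2.inRange(hsv,(50,120,60),(75,255,255))&box,103)
print("tongue"); 
w=cv2.inRange(hsv,(0,0,130),(180,70,255))&box; w[:250]=0; w=cv2.morphologyEx(w|(red&box),cv2.MORPH_CLOSE,np.ones((3,3))); w[:253]=0
cen(w,8)
E
python3 m.py
```

```text
t 18.65 p [544.3  42.7 160.4] yaw -99.24 tilt [ 0.0014 -0.001  -1.    ] F [ 2.2 -8.  -1.1] M [-2.92 -0.6  -0.01] w 13.4 q [ 0.44  0.23 -0.4   0.   -0.94 -0.6 ]
red
 px [255.9 241.1] area 110 xy [463.6  12.5] r 85.1 ang -159.6
 px [256.6 265. ] area 37 xy [386.5  11.1] r 159.9 ang -168.8
red as arrow z8
 px [255.9 241.1] area 110 xy [467.2  14. ] r 81.2 ang -159.7
 px [256.6 265. ] area 37 xy [385.5  12.5] r 160.7 ang -169.4
green
 px [230.2 237.3] area 107 xy [476.9  96.4] r 85.7 ang 140.8
tongue
 px [256.4 263.2] area 251 xy [391.5  13.1] r 154.6 ang -169.2
```

```bash

python3 -m jog '{"travel":[[0.003,0,0],[0.004,0,0],[0.004,0,0],[0.004,0,0],[0.004,0,0]],"twist":[[0,0,0.03],[0,0,0.06],[0,0,0.09],[0,0,0.106],[0,0,0.106]]}' | tail -2
python3 m.py; python3 - <<'E'
from h import *
f=ctrl.grab_frame("top"); crop(f,"pics/t11.png",190,165,110,110,5)
g=ctrl.grab_frame("side"); crop(g,"pics/s11.png",210,150,130,110,6)
E
```

```text
force: [-0.5, -2.5, 1.1]
width: 13.3
t 19.12 p [544.1  42.7 160.4] yaw -108.71 tilt [ 1.7e-03  5.0e-04 -1.0e+00] F [-0.5 -2.5  1.1] M [-1.15  0.15 -0.07] w 13.3 q [ 0.44  0.23 -0.4   0.   -0.94 -0.76]
red
 px [251.6 242.2] area 112 xy [460.   26.6] r 84.9 ang -169.4
 px [256.6 265. ] area 37 xy [386.5  11.1] r 159.9 ang -168.8
red as arrow z8
 px [251.6 242.2] area 112 xy [463.4  28.9] r 81.1 ang -170.6
 px [256.6 265. ] area 37 xy [385.5  12.5] r 160.7 ang -169.4
green
 px [227.3 234.8] area 93 xy [484.9 105.9] r 86.4 ang 132.6
tongue
 px [256.3 263.1] area 253 xy [391.8  13.3] r 154.4 ang -169.2
```

View pics/t11.png

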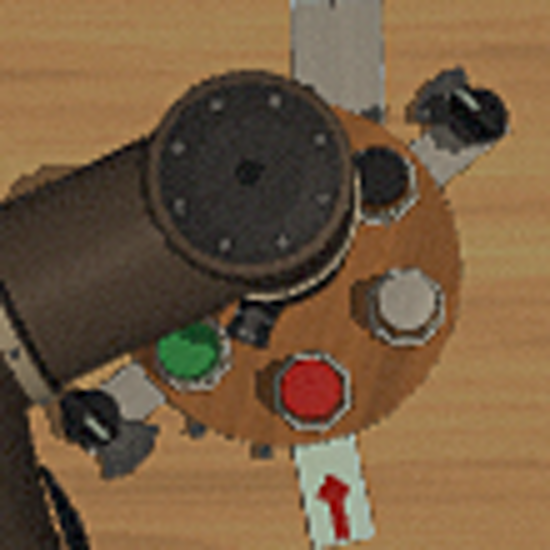

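View pics/s11.png

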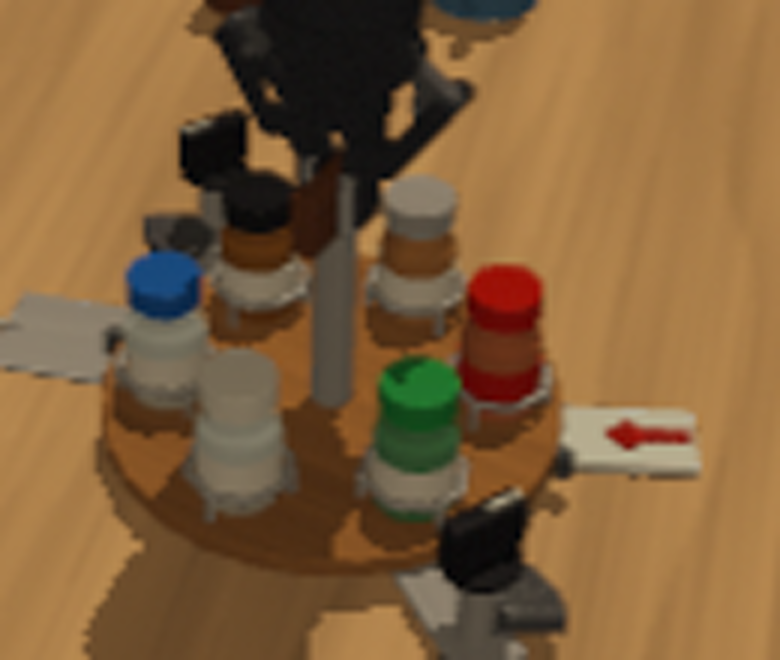

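```bash
python3 - <<'E'
from h import *
f=ctrl.grab_frame("top"); g=ctrl.grab_frame("side")
Q=lambda u,v,z: atz(g,210+(u-2.5)/6,150+(v-2.5)/6,z)
lids=dict(red=(505,283),green=(419,378),white=(239,372),blue=(164,272),black=(259,194),grey=(419,195))
L={k:Q(*v,103) for k,v in lids.items()}; c=np.mean(list(L.values()),axis=0); print("side c",c)
off=dict(red=0,green=-60,white=-120,blue=-180,black=-240,grey=60)
a=[]
for k,v in L.items():
    d=v-c; x=(np.degrees(np.arctan2(d[1],d[0]))-off[k]+360)%360-360; a.append(x); print(k,v.round(1),np.linalg.norm(d).round(1),x.round(1))
print("mean",np.mean(a))
for q in [(580,441),(700,441),(690,438),(610,435)]:
    d=Q(*q,8)-c; print(q,np.degrees(np.arctan2(d[1],d[0])).round(1),np.linalg.norm(d).round(1))
# top: grey/black lids relative
P=lambda u,v,z: atz(f,190+(u-2)/5,165+(v-2)/5,z)
c=np.array([543.4,42.2])
for k,u,v,o in [("red",312.5,387,0),("grey",407,299,60),("green",188,351,-60)]:
    d=P(u,v,103)-c; print(k,np.linalg.norm(d).round(1),(np.degrees(np.arctan2(d[1],d[0]))-o+360)%360-360)
E
```

```text
side c [546.06360532  43.37244962]
red [463.5  24.5] 84.7 -167.1
green [490.1 105.7] 83.8 -168.1
white [572.7 123.4] 84.3 -168.4
blue [629.3  59.8] 84.9 -168.8
black [600.9 -16.1] 80.9 -167.4
grey [519.8 -37. ] 84.5 -168.1
mean -167.97399381839898
(580, 441) -171.7 129.7
(700, 441) -169.5 191.6
(690, 438) -168.9 186.6
(610, 435) -169.1 145.3
red 84.4 -168.1788751039506
grey 83.8 -168.01622935039677
green 86.6 -167.60133728762992
```

Both cameras put the jar ring pattern at -168 to -169.4° against the arrow at about -169.2°. I'll trim by 0.7° and settle.

```bash

python3 -m jog '{"travel":[[0,0,0],[0,0,0],[0,0,0],[0,0,0],[0,0,0]],"twist":[[0,0,0.004],[0,0,0.008],[0,0,0.008],[0,0,0.008],[0,0,0.008]]}' | tail -2
python3 -m jog '{"travel":[[0,0,0],[0,0,0],[0,0,0],[0,0,0],[0,0,0]],"twist":[[0,0,0],[0,0,0],[0,0,0],[0,0,0],[0,0,0]]}' | tail -2
python3 m.py
python3 - <<'E'
from h import *
f=ctrl.grab_frame("top"); cv2.imwrite("pics/t12.png",cv2.resize(f["img"],(800,600)))
# knob white lines: bar directions in camera crop
crop(f,"pics/k12.png",190,165,110,110,7)
E
```

```text
force: [-0.7, -3.9, 5.7]
width: 13.3
force: [-0.6, -3.5, 6.2]
width: 13.6
t 20.2 p [544.1  42.7 160.4] yaw -109.28 tilt [ 1.7e-03  4.0e-04 -1.0e+00] F [-0.6 -3.5  6.2] M [-1.6   0.75 -0.01] w 13.6 q [ 0.44  0.23 -0.4   0.   -0.94 -0.77]
red
 px [251.5 242.2] area 113 xy [460.1  27. ] r 84.7 ang -169.6
 px [256.6 265. ] area 37 xy [386.5  11.1] r 159.9 ang -168.8
red as arrow z8
 px [251.5 242.2] area 113 xy [463.5  29.3] r 81.0 ang -170.8
 px [256.6 265. ] area 37 xy [385.5  12.5] r 160.7 ang -169.4
green
 px [227.2 234.7] area 90 xy [485.2 106.1] r 86.4 ang 132.3
tongue
 px [256.3 263.1] area 255 xy [391.8  13.5] r 154.3 ang -169.3
```

View pics/t12.png

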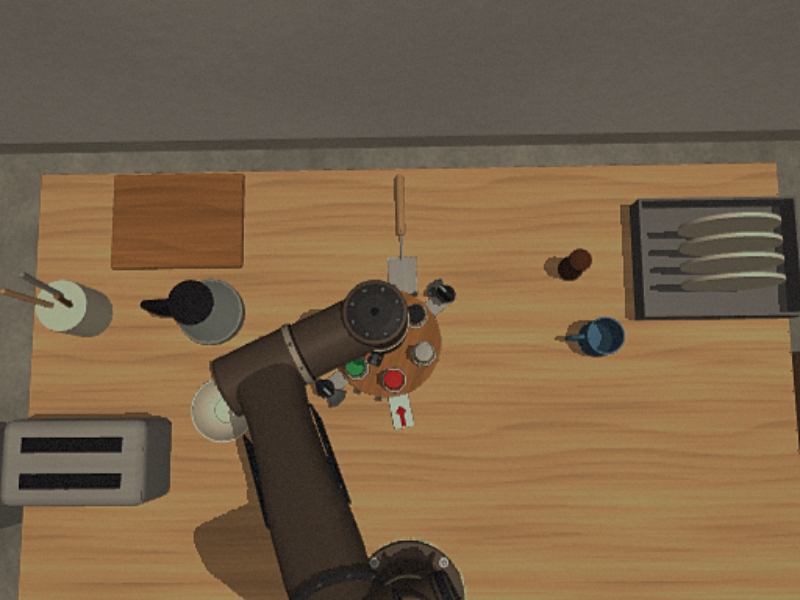

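The red jar is at -169.6°, the arrow at -169.3°, and the bystanders sit where they started. Handing in while gripping.

```bash
python3 -c "
from h import *
state(); ctrl.sign_off()"
```

```text
t 20.3 p [544.1  42.7 160.4] yaw -109.28 tilt [ 1.7e-03  5.0e-04 -1.0e+00] F [-1.4 -3.6  5.4] M [-1.51  0.63 -0.03] w 13.5 q [ 0.44  0.23 -0.4   0.   -0.94 -0.77]
the job is handed in; nothing more can be done
```

The carousel is unlocked and the red-lidded jar stands at the red arrow. I handed the job in at about 20.3 s, still gripping the handle with 40 N set. The hand-in gave no verdict.

- **Knobs:** I turned the right knob about 81° and the left about 82° clockwise. Each ended with a sharp rise in resisting torque (0.74 and 1.22 N m), which I took as the stop. I did not read the knob angles directly.
- **Jar position:** in the last top view the red jar lay at -169.6° and the arrow at about -169.3°, roughly 0.5 mm off line.
- **Disagreement between checks:** before a final 0.7° trim, the jars' overall pattern in both cameras lagged the top-view red-lid reading by about 1.4°, or 2 mm. That is within the 10 mm limit.
- **Handle angle:** the lids showed about 3° more turning than the gripper did, so the handle probably lined itself up with the pads when I gripped it. I went by the lids.
- **Everything else:** all six jars stood upright in their rings in the last side view. In the last top view the mug, mill, spatula and kettle were where they started. The arm partly hid the bowl, but its visible part had not moved.

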